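Index the model table to the green station

TASK

The stone cast on the round indexing table has to be worked on at the station with the green bead. Lift the table's sprung plunger by its black knob, swing the head round with it until its pointer is at the green bead, and find the hidden stop there so that the plunger drops fully home and locks the head; then let go and take the hand away. Turn gently: the cast must ride along in the middle of its pad, and the grey-white spare cast on the bench must be left alone.

Things in the scene. Friction and masses are not known exactly. Their poses are not given: they have to be found in the camera images.
- table_axis (a point): centre of the top of the indexing table's fixed foot, on the vertical axis about which the head turns, 30 mm above the bench. The foot is a grey disc 246 mm across with a graduated rim; the aluminium head on it is 194 mm across, its top 42 mm above the bench.
- plunger_grip (a point): middle of the black plunger knob, 81 mm above the bench when home, 85 mm from the table's axis. Its grip is an upright cylinder 22 mm in diameter, from 14 mm below to 12 mm above this point, with a cap 29 mm wide and 6 mm thick on top; below it a 24 mm wide steel bush rises from the head to 57 mm above the bench. The plunger travels with the head and slides straight up in it.
- plunger (a joint): height of the plunger in m: 0 = fully home in a stop hole, 0.009 = pin resting on the hidden flat index ring, at most 0.016. A spring pushes it down, 5 N at home, 8 N lifted. The head turns only with the pin on or above the ring. The round-ended pin slides along the ring (2 to 4 N sideways at the knob) and drops by itself into a stop hole 2 mm wider than it, which then blocks the head.
- head (a joint): turn of the head in rad, counter-clockwise from above; 0 at the start, where the plunger sits in the middle stop; range -1.45 to 1.45. It stays where it is left. It can also be pushed round by the bush, which leaves the knob free to drop; fingers under the cap hold the plunger up.
- head_pointer (a point): front edge of the head below the plunger, 97 mm from the axis and 42 mm above the bench, where a black pointer line ends.
- green_bead (a point): centre of the underside of the green bead, 17 mm across and 10 mm high, on the foot's rim, 108 mm from the axis. It marks the wanted station, about 0.95 rad to one side of the start. The one stop hole there is hidden under the head and adjustable: it lies anywhere within 0.11 rad (9 mm of the pin's path) to either side of the bead and must be felt for.
- red_bead (a point): the same in red, at the station on the other side, not wanted now.
- head_pad (a point): middle of the top of the round black rubber pad (92 mm across) on the head, 46 mm above the bench, on the axis; the cast stands on it.
- cast_centre (a point): middle of the loose yellowish stone cast, 58x65x33 mm, half-way up, 16 mm above its underside; z axis up. It rides on the pad.
- spare_cast_centre (a point): middle of the grey-white spare cast, 58x65x33 mm, half-way up, standing loose on the bench to the left; to be left alone.
There are look-alikes about, which are no part of the job. Leave any orange look-alike of the part that bears cast_centre alone.

How it is judged:
On the way, in this order (a step that is already met when the one before it is completed fails the run):
1. the plunger is lifted out of the starting stop (value of joint plunger above 0.008 m), for 0.1 s.
2. the head is turned so that its pointer is at the green bead (horizontal distance between head_pointer and green_bead below 0.025 m), for 0.1 s.
At the end, for the whole second after the job is handed in: The plunger is home to within 2 mm in the stop at the green bead (head pointer within 25 mm of the bead), and the cast stands upright on the pad, its middle within 15 mm of the pad's middle (value of joint plunger below 0.002 m and horizontal distance between head_pointer and green_bead below 0.025 m and horizontal distance between cast_centre and head_pad below 0.015 m and angle between cast_centre's own z axis and vertical below 0.1 rad and z of cast_centre in the frame of head_pad below 0.025 m); the robot touches nothing.
It fails at once if the spare cast is moved by more than 15 mm (distance of spare_cast_centre from where it was at the start of the episode above 0.015 m).
It also fails if it takes over 38 s, if anything falls off the work surface, if the arm or the gripper's body presses on something with over 40 N, if the wrist force passes 120 N, or if a joint passes its speed limit or range.

ROBOT

A 7-joint arm with a two-finger parallel gripper is mounted at the origin on a cart in front of the work surface, level with it; the furniture and walls round the work are solid. World frame = base frame: x ahead of the robot, y to its left, z up, the work surface at z = 0. Lengths are in m, angles in rad, forces in N, time in s.
With the tool pointing down it reaches from about 0.35 to 0.9 m from the base axis. Payload 8.1 kg.
Tool frame: the origin (TCP) lies midway between the tips of the shut fingers; the grasp point (between the pads) lies arm.tcp_to_grasp behind it (arm.tcp_to_grasp is the distance from the TCP to the grasp point, in m); z points along the fingers, y is the line along which they close (so a half turn about z gives the same grasp; the last joint's range is limited). The gripper opens to 92 mm and grips with 3 to 60 N. Pads are 19 mm wide; open, the fingers measure 130 mm over their backs; the gripper's body (75 mm by 190 mm) begins 47 mm behind the grasp point.
Start: joints at [-1.336, 0.434, 0.025, 1.573, -0.012, 1.134, -0.075], TCP at [0.207, 0.59, 0.202] pointing down, gripper open.
Joint ranges: [-2.62, 2.62], [-0.44, 2.09], [-1.27, 1.32], [0.08, 2.57], [-1.32, 4.46], [0.12, 2], [-2.74, 2.74]. Speed limits (rad/s): [2.22, 2.22, 3.01, 3.01, 3.14, 3.14, 3.14].

INTERFACE

Orientations are given as a rotation vector (axis times angle).
In Python, from cell import observe, get_image, arm gives the robot as it stands. The module is installed in compiled form; this text tells all that it offers.
- The arm moves only by the tool drive_tool, never from a script. Its argument "steps" is a list of rows, each a list of 5 numbers: the closure, from 0 (fully open) to 1 (shut), then the shift along the world's x, y, z in mm, then the turn about the world's z in rad. In form: [[hand, x, y, z, roll], ...]. A call has 1 to 20 rows; each row shifts and turns the commanded pose from where the row before left it; what a row does not reach is not made up. A row lasts 1/12 s, in which the tool goes at most 41.7 mm and 7.16 degrees, less where a joint would pass 70% of its speed; a pose out of reach is approached as far as the arm can. A call with a gripper value outside its range is refused whole. The fingers move at their own pace and stop on an object; "grip_force" is the grip in N (left out, the last holds). Time passes only in rows, so rows that do not move let the fingers close. It gives the time, the measured TCP pose, the force, the opening and the grip force at its end, in the units of the state.
- observe(): the state, without advancing time (a new reading comes with each control period).
- get_image(name): name is "scene" or "top" or "wrist"; returns a dict with "image" (420x560x3 uint8, red, green, blue), "vfov" (degrees; the focal length in pixels is half the picture's height over the tangent of half this angle, whatever the lens; pixels are square), "cx", "cy" (the principal point, pixels), "xyz" and "attitude" of the camera in the world. Camera axes: x right, y down, z forward; pixel columns grow to the right and rows downward; lengths in m; the calibration is good to about 2 mm. A picture is of the moment at which its call begins. There is no depth.
- arm.sign_off(): hands the job in; it is judged then, once.
The state is a dict: "clock": time; "joints": joint angles; "dq": joint speeds; "joint_efforts": joint torques, N m; "position": TCP position; "ee_rot": TCP orientation; "force": force on the tool from outside, world axes, zero at the start; "ft_torque": the same for the moment, N m; "width": opening from 0.0 (shut) to 1.0 (fully open); "gripper_force": force on a finger pad.
Only numpy, scipy, OpenCV 4.12 (cv2) and the standard library are available. Lean on these libraries where they do the work, as an engineer would, in place of code of your own. Each camera call takes 0.05 s, during which the arm holds its last target. There are 200 camera calls.

## Working session

There is one attempt and no reset: what is moved stays moved. The work goes in short steps, Python scripts to look and compute and a tool call to move; the robot and the scene stay as the last step left them, time stands still between calls to the robot, and variables do not carry over. Pictures are saved under pics/ and viewed, at most 10 in all, crops included, and the job is handed in when it is done.

Besides the shell and the picture viewer there is one more tool, called after ">>>" as name([rows], argument=value, ...), one row to a line, values as JSON. drive_tool: Moves the arm, as the interface text tells. Its arguments: {"type":"object","properties":{"steps":{"type":"array"},"grip_force":{"type":"number"}},"required":["steps"]}

```bash
mkdir -p pics; cat > h.py <<'E'
import numpy as np, cv2
from scipy.spatial.transform import Rotation as R
from cell import observe, get_image, arm
def snap(n,f):
    d=get_image(n); cv2.imwrite('pics/'+f,d['image'][:,:,::-1]); return d
def Rm(d):
    a=np.array(d['attitude'],float)
    return a if a.shape==(3,3) else R.from_rotvec(a).as_matrix()
def ray(d,u,v,z):
    f=d['image'].shape[0]/2/np.tan(np.radians(d['vfov'])/2)
    r=Rm(d)@np.array([(u-d['cx'])/f,(v-d['cy'])/f,1]); c=np.array(d['xyz']); return c+r*(z-c[2])/r[2]
def proj(d,p):
    f=d['image'].shape[0]/2/np.tan(np.radians(d['vfov'])/2)
    q=Rm(d).T@(np.array(p)-np.array(d['xyz'])); return q[:2]/q[2]*f+[d['cx'],d['cy']]
E
python3 - <<'E'
from h import *
import pickle
D={n:snap(n,n+'0.png') for n in('top','scene')}
pickle.dump(D,open('d0.pkl','wb'))
for n in D: print(n,{k:v for k,v in D[n].items() if k!='image'})
print(observe(),arm.tcp_to_grasp)
E
```

```text
top {'vfov': 45.82897485322538, 'cx': 273.3218225705569, 'cy': 214.2706136358015, 'xyz': array([ 0.36331187, -0.09251544,  1.01721931]), 'attitude': array([-2.16207539,  2.15367662, -0.18904545])}
scene {'vfov': 54.216239499310184, 'cx': 282.80130008850085, 'cy': 212.30745118906225, 'xyz': array([-0.01222132, -0.6136365 ,  0.4841606 ]), 'attitude': array([-1.94998706,  0.79962681, -0.49061417])}
{'clock': 0.1, 'joints': array([-1.33559101,  0.43513427,  0.02497642,  1.57398467, -0.01161345,
        1.1339942 , -0.07506371]), 'dq': array([-0.00076714,  0.00025724, -0.00130395, -0.00220364,  0.00051857,
        0.00063429,  0.00078365]), 'joint_efforts': array([ 2.67940108e-03, -6.69120884e+01,  9.87802595e-01, -3.15146112e+01,
       -6.05549128e-02,  3.74273874e-02,  1.81744207e-05]), 'position': array([0.20702579, 0.58920795, 0.20134361]), 'ee_rot': array([-5.28147815e-01, -3.09675960e+00,  2.15236461e-03]), 'force': array([-0.29681817, -0.11238565, -0.01649783]), 'ft_torque': array([ 0.01604368, -0.05333745,  0.01544031]), 'gripper_force': 0.0, 'width': 1.0000545999863517} 0.0188
```

View pics/top0.png

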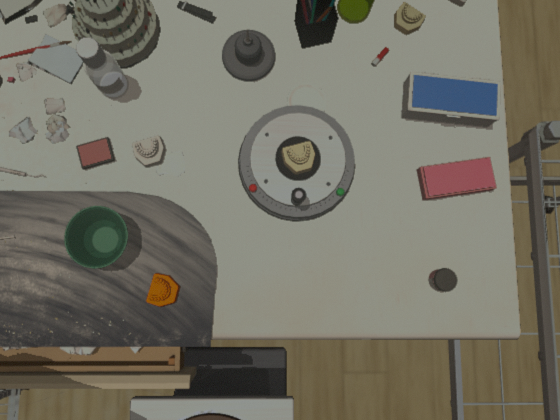

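View pics/scene0.png

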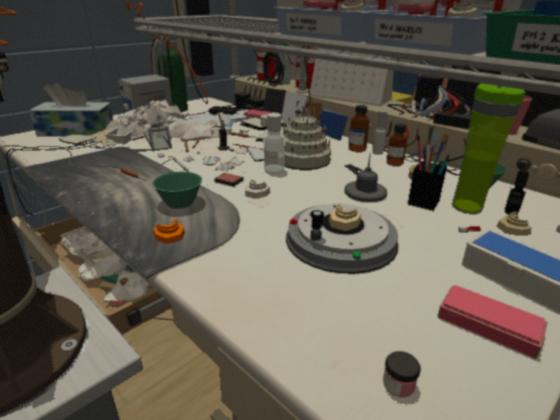

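The top view shows the indexing table at about (297,162), the knob at (298,196), the green bead at (340,191) and the red bead at (253,188). The yellowish cast on the pad is at (298,156), the spare at (149,150), and the orange look-alike at (163,290). There is another cast at (409,17). I'll confirm with a crop and measure.

```bash
python3 - <<'E'
from h import *
import pickle
D=pickle.load(open('d0.pkl','rb')); d=D['top']
im=d['image'][95:230,225:370,::-1]; cv2.imwrite('pics/crop0.png',cv2.resize(im,None,fx=4,fy=4,interpolation=cv2.INTER_CUBIC))
hsv=cv2.cvtColor(d['image'],cv2.COLOR_RGB2HSV)
for n,(lo,hi),(x0,x1) in(('g',(45,80),(325,355)),('r',(0,6),(240,265))):
    m=cv2.inRange(hsv,(lo,130,60),(hi,255,255)); m[:, :x0]=0; m[:,x1:]=0; m[:170]=0;m[205:]=0
    ys,xs=np.nonzero(m); u,v=xs.mean(),ys.mean(); print(n,len(xs),u,v,ray(d,u,v,.035))
print('foot c guess',ray(d,297,162,.03),'knob',ray(d,298.5,195,.099),'spare',ray(d,149,150,.016))
E
```

```text
g 27 339.7037037037037 191.22222222222223 [ 0.55663691 -0.25404768  0.035     ]
r 44 252.1590909090909 187.36363636363637 [ 0.56324731 -0.07720281  0.035     ]
foot c guess [ 0.61779163 -0.16828787  0.03      ] knob [ 0.5362285  -0.16549115  0.099     ] spare [0.64405053 0.13635578 0.016     ]
```

View pics/crop0.png

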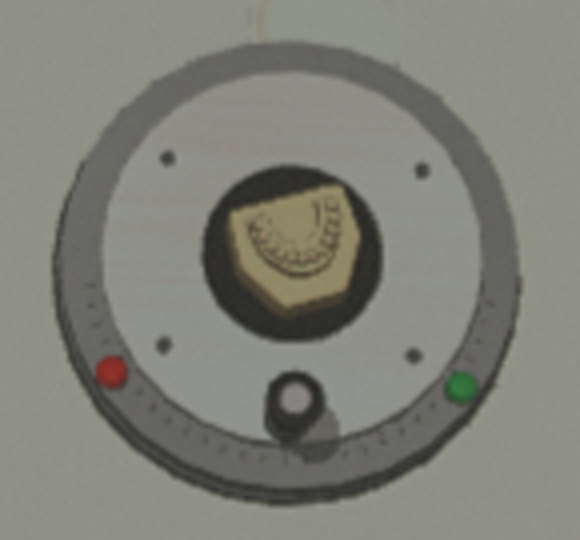

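The crop confirms the target: the yellowish cast on the black pad, knob cap at crop (295,398), green bead at (461,387), red at (112,372). The head outline is centred at about (292,256).

```bash
python3 - <<'E'
from h import *
import pickle
d=pickle.load(open('d0.pkl','rb'))['top']
c=lambda x,y:(225+x/4-.4,95+y/4-.4)
A=ray(d,*c(292.5,256.5),.042); P=ray(d,*c(292,253),.046); K=ray(d,*c(295,398),.099);G=ray(d,*c(461,387),.036);Rd=ray(d,*c(112,372),.036)
for n,p in zip('APKGR',(A,P,K,G,Rd)):
    v=p[:2]-A[:2]; print(n,p.round(4),np.hypot(*v).round(4),np.arctan2(v[1],v[0]).round(3))
o=observe(); print(R.from_rotvec(o['ee_rot']).as_matrix().round(2))
E
```

```text
A [ 0.6215 -0.1689  0.042 ] 0.0 0.0
P [ 0.6223 -0.1683  0.046 ] 0.0009 0.638
K [ 0.5379 -0.1652  0.099 ] 0.0836 3.098
G [ 0.5562 -0.2542  0.036 ] 0.1074 -2.224
R [ 0.5626 -0.0781  0.036 ] 0.1082 2.147
[[-0.94  0.33 -0.  ]
 [ 0.33  0.94 -0.  ]
 [-0.   -0.   -1.  ]]
```

Axis ≈ (0.6215, −0.169). The knob is at angle 3.098 and the bead at −2.224, so the turn is about +0.96 rad. I'll approach with the fingers closing tangentially, using a −2.85 rad roll so joint 7 stays in range.

>>> drive_tool([
  [0.35,13.7,-31.4,0,-0.115],
  [0.35,13.7,-31.4,0,-0.115],
  [0.35,13.7,-31.4,0,-0.115],
  [0.35,13.7,-31.4,0,-0.115],
  [0.35,13.7,-31.4,0,-0.115],
  [0.35,13.7,-31.4,0,-0.115],
  [0.35,13.7,-31.4,0,-0.115],
  [0.35,13.7,-31.4,0,-0.115],
  [0.35,13.7,-31.4,0,-0.115],
  [0.35,13.7,-31.4,0,-0.115],
  [0.35,13.7,-31.4,0,-0.115],
  [0.35,13.7,-31.4,0,-0.115],
  [0.35,13.7,-31.4,0,-0.115],
  [0.35,13.7,-31.4,0,-0.115],
  [0.35,13.7,-31.4,0,-0.115],
  [0.35,13.7,-31.4,0,-0.115],
  [0.35,13.7,-31.4,0,-0.115],
  [0.35,13.7,-31.4,0,-0.115],
  [0.35,13.7,-31.4,0,-0.115],
  [0.35,13.7,-31.4,0,-0.115],
], grip_force=25)

```text
clock: 1.77
position: [0.4813, -0.0398, 0.202]
ee_rot: [-3.044, -0.775, -0.0]
force: [1.1, -0.1, 0.2]
width: 0.65
gripper_force: 0.0
```

>>> drive_tool([
  [0.35,11,-25,-10,-0.108],
  [0.35,11,-25,-10,-0.108],
  [0.35,11,-25,-10,-0.108],
  [0.35,11,-25,-10,-0.108],
  [0.35,11,-25,-10,-0.108],
  [0.35,0,0,0,0],
])

```text
clock: 2.27
position: [0.5361, -0.1683, 0.1504]
ee_rot: [3.137, -0.075, -0.002]
force: [-0.1, -1.1, -0.1]
width: 0.649
gripper_force: 0.0
```

```bash
python3 - <<'E'
from h import *
o=observe(); print(o['clock'],o['position'],o['joints'].round(2))
d=snap('wrist','w1.png'); print(d['xyz'],d['vfov'])
for n,p in(('knobcap',(.5366,-.1652,.099)),('axis pad',(.6215,-.1685,.046)),('green',(.5562,-.2542,.036))): print(n,proj(d,p))
E
```

```text
2.2667 [ 0.53612654 -0.16833829  0.15037072] [-0.39  0.48  0.85  1.84 -0.41  1.01 -0.99]
[ 0.61032149 -0.16992404  0.33183535] 63.81736240417466
knobcap [277.56481393 220.55014416]
axis pad [276.83315693  99.94482927]
green [377.33117229 173.35032738]
```

View pics/w1.png

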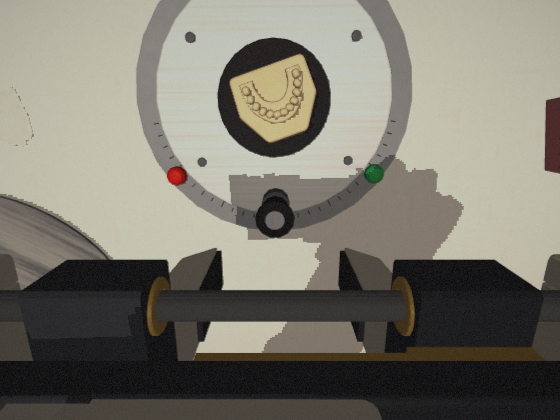

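The wrist view shows the knob cap at (275,218), the pad centre at (274,97), the green bead at (374,174) and the cast centred on the pad. All agree with my estimates to about 2 mm, so I'll descend and grip.

>>> drive_tool([
  [0.35,0.5,1,-22,0],
  [0.35,0.5,1,-22,0],
  [0.35,0.5,1,-20,0],
  [0.35,0,0.5,-15,0],
  [0.35,0,0,-10,0],
  [0.35,0,0,-1,0],
  [1,0,0,0,0],
  [1,0,0,0,0],
  [1,0,0,0,0],
  [1,0,0,0,0],
  [1,0,0,0,0],
  [1,0,0,0,0],
], grip_force=25)

```text
clock: 3.32
position: [0.538, -0.1626, 0.063]
ee_rot: [3.137, -0.06, 0.003]
force: [0.0, -6.5, 1.0]
width: 0.3
gripper_force: 25.0
```

>>> drive_tool([
  [1,0,-1,2,0],
  [1,0,0,3,0],
  [1,0,0,3,0],
  [1,0,0,3,0],
  [1,0,0,1,0],
  [1,0,0,0,0],
], grip_force=30)

```text
clock: 3.82
position: [0.538, -0.1611, 0.0742]
ee_rot: [3.141, -0.057, 0.001]
force: [3.4, -2.5, -8.2]
width: 0.297
gripper_force: 30.0
```

```bash
python3 - <<'E'
from h import *
o=observe(); print(o['clock'],o['position'],o['force'],o['ft_torque'],o['width'])
d=snap('scene','s1.png'); im=d['image'][180:275,270:410,::-1]; cv2.imwrite('pics/s1c.png',cv2.resize(im,None,fx=5,fy=5,interpolation=cv2.INTER_CUBIC))
E
```

```text
3.8167 [ 0.53796455 -0.16110684  0.0742237 ] [ 3.43570596 -2.50575911 -8.22185811] [-0.60534378 -0.54617258 -0.24219163] 0.29693726132479525
```

View pics/s1c.png

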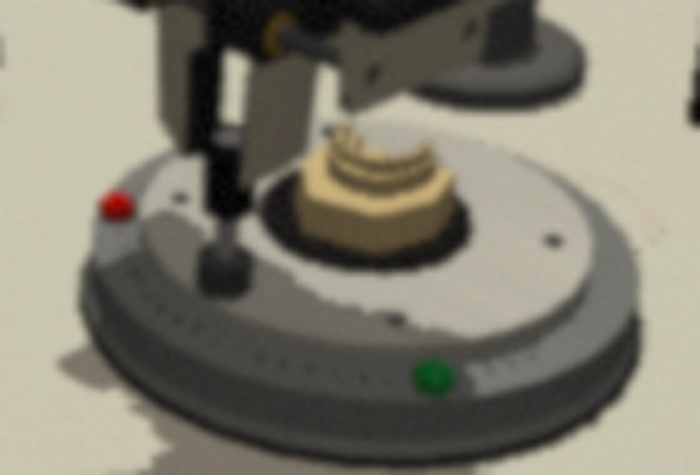

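The crop shows the plunger raised, with the rod visible between bush and knob, and the force is −8.2 N. Next I need the arc increments.

```bash
python3 - <<'E'
import numpy as np
p=np.array([.01,.025]+[.045]*17+[.03,.01]); th=3.064+np.r_[0,np.cumsum(p)]
q=84.5*np.c_[np.cos(th),np.sin(th)]; d=np.diff(q,axis=0)
print(p.sum(),[[1,round(a,1),round(b,1),0,c] for (a,b),c in zip(d,p)])
E
```

```text
0.8400000000000002 [[1, np.float64(-0.1), np.float64(-0.8), 0, np.float64(0.01)], [1, np.float64(-0.1), np.float64(-2.1), 0, np.float64(0.025)], [1, np.float64(-0.1), np.float64(-3.8), 0, np.float64(0.045)], [1, np.float64(0.1), np.float64(-3.8), 0, np.float64(0.045)], [1, np.float64(0.3), np.float64(-3.8), 0, np.float64(0.045)], [1, np.float64(0.4), np.float64(-3.8), 0, np.float64(0.045)], [1, np.float64(0.6), np.float64(-3.8), 0, np.float64(0.045)], [1, np.float64(0.8), np.float64(-3.7), 0, np.float64(0.045)], [1, np.float64(0.9), np.float64(-3.7), 0, np.float64(0.045)], [1, np.float64(1.1), np.float64(-3.6), 0, np.float64(0.045)], [1, np.float64(1.3), np.float64(-3.6), 0, np.float64(0.045)], [1, np.float64(1.4), np.float64(-3.5), 0, np.float64(0.045)], [1, np.float64(1.6), np.float64(-3.5), 0, np.float64(0.045)], [1, np.float64(1.7), np.float64(-3.4), 0, np.float64(0.045)], [1, np.float64(1.9), np.float64(-3.3), 0, np.float64(0.045)], [1, np.float64(2.0), np.float64(-3.2), 0, np.float64(0.045)], [1, np.float64(2.2), np.float64(-3.1), 0, np.float64(0.045)], [1, np.float64(2.3), np.float64(-3.0), 0, np.float64(0.045)], [1, np.float64(2.4), np.float64(-2.9), 0, np.float64(0.045)], [1, np.float64(1.7), np.float64(-1.9), 0, np.float64(0.03)], [1, np.float64(0.6), np.float64(-0.6), 0, np.float64(0.01)]]
```

>>> drive_tool([
  [1,-0.1,-0.8,0,0.01],
  [1,-0.1,-2.1,0,0.025],
  [1,-0.1,-3.8,0,0.045],
  [1,0.1,-3.8,0,0.045],
  [1,0.3,-3.8,0,0.045],
  [1,0.4,-3.8,0,0.045],
  [1,0.6,-3.8,0,0.045],
  [1,0.8,-3.7,0,0.045],
  [1,0.9,-3.7,0,0.045],
])

```text
clock: 4.62
position: [0.5407, -0.1901, 0.0739]
ee_rot: [-3.102, -0.496, -0.0]
force: [4.3, -2.2, -9.0]
width: 0.297
gripper_force: 30.0
```

>>> drive_tool([
  [1,1.1,-3.6,0,0.045],
  [1,1.3,-3.6,0,0.045],
  [1,1.4,-3.5,0,0.045],
  [1,1.6,-3.5,0,0.045],
  [1,1.7,-3.4,0,0.045],
  [1,1.9,-3.3,0,0.045],
  [1,2.0,-3.2,0,0.045],
  [1,2.2,-3.1,0,0.045],
  [1,2.3,-3.0,0,0.045],
  [1,2.4,-2.9,0,0.045],
  [1,1.7,-1.9,0,0.03],
  [1,0.6,-0.6,0,0.01],
  [1,0,0,0,0],
])

```text
clock: 5.7
position: [0.5608, -0.2258, 0.0738]
ee_rot: [-2.891, -1.23, -0.0]
force: [4.7, -2.0, -7.4]
width: 0.296
gripper_force: 30.0
```

```bash
python3 - <<'E'
from h import *
o=observe(); print(o['clock'],o['position'],o['force'],o['ft_torque'],o['width'])
d=snap('wrist','w2.png'); print(d['xyz'])
for n,p in(('tcp-knob',(*o['position'][:2],.110)),('axis pad',(.622,-.1675,.046)),('green',(.5565,-.2525,.036))): print(n,proj(d,p))
E
```

```text
5.7 [ 0.56077132 -0.22577781  0.07384887] [ 4.67984809 -1.98299812 -7.39669971] [-0.44187985 -0.78027446 -0.35430748] 0.295877838324272
[ 0.61167761 -0.17028082  0.25544737]
tcp-knob [283.91810971 279.53413588]
axis pad [289.58520437  98.81261343]
green [304.60707486 258.89072533]
```

View pics/w2.png

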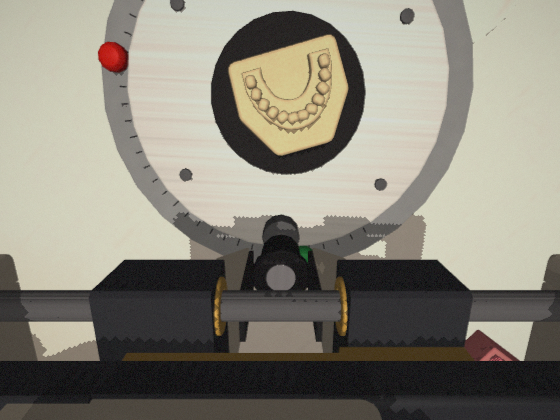

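The cast is still centred on the pad, both at (288,92). The bush at (280,232) is just short of the bead at (305,254), about 0.15 rad to go. I'll set the pin on the ring, loosen the fingers, drop the hand to home-grasp height, then sweep slowly with the trailing finger.

>>> drive_tool([
  [1,0,0,-1,0],
  [1,0,0,-1,0],
  [0.63,0,0,0,0],
  [0.63,0,0,0,0],
  [0.63,0,0,0,0],
  [0.63,0,0,-3,0],
  [0.63,0,0,-3,0],
  [0.63,0,0,-3,0],
  [0.63,0,0,0,0],
])

```text
clock: 6.5
position: [0.5602, -0.2254, 0.0623]
ee_rot: [-2.891, -1.229, 0.001]
force: [-0.1, -0.7, 0.2]
width: 0.369
gripper_force: 0.0
```

```bash
python3 - <<'E'
import numpy as np
th=3.064+.84+np.arange(0,.31,.01)
q=84.5*np.c_[np.cos(th),np.sin(th)]; d=np.diff(q,axis=0)
print([[round(float(a),2),round(float(b),2)] for (a,b) in d[::5]])
E
```

```text
[[0.59, -0.61], [0.62, -0.58], [0.64, -0.55], [0.67, -0.51], [0.7, -0.48], [0.72, -0.44]]
```

>>> drive_tool([
  [0.63,1.1,-1.2,0,0],
  [0.63,1.1,-1.1,0,0],
  [0.63,0.6,-0.6,0,0.01],
  [0.63,0.6,-0.6,0,0.01],
  [0.63,0.6,-0.6,0,0.01],
  [0.63,0.6,-0.6,0,0.01],
])

```text
clock: 7.0
position: [0.5642, -0.2289, 0.0628]
ee_rot: [-2.862, -1.288, 0.002]
force: [-5.0, 5.4, 4.7]
width: 0.366
gripper_force: 3.6
```

>>> drive_tool([
  [0.63,0.6,-0.6,0,0.01],
  [0.63,0.6,-0.6,0,0.01],
])

```text
clock: 7.17
position: [0.5654, -0.23, 0.0628]
ee_rot: [-2.849, -1.316, 0.002]
force: [-5.8, 5.3, 3.6]
width: 0.371
gripper_force: 3.9
```

```bash
python3 - <<'E'
from h import *
o=observe(); print(o['clock'],o['position'],o['force'],o['ft_torque'],o['width'])
d=snap('scene','s3.png'); im=d['image'][180:275,270:410,::-1]; cv2.imwrite('pics/s3c.png',cv2.resize(im,None,fx=5,fy=5,interpolation=cv2.INTER_CUBIC))
E
```

```text
7.1667 [ 0.5653675  -0.22999037  0.06276433] [-5.81526237  5.25886716  3.63608447] [ 1.24782974  1.22685488 -0.02134664] 0.3713015702236638
```

View pics/s3c.png

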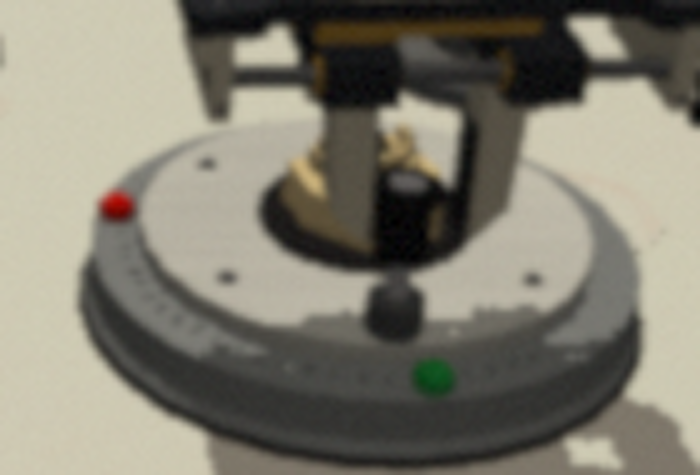

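The crop shows the rod still exposed above the bush at (393,270), so the pin is riding on the ring just before the bead. A steady push of about 8 N is the sliding friction. I'll keep sweeping.

>>> drive_tool([
  [0.63,0.62,-0.59,0,0.01],
  [0.63,0.62,-0.59,0,0.01],
  [0.63,0.62,-0.58,0,0.01],
  [0.63,0.62,-0.58,0,0.01],
])

```text
clock: 7.55
position: [0.568, -0.2325, 0.0628]
ee_rot: [-2.822, -1.373, 0.001]
force: [-3.7, 4.9, 3.7]
width: 0.368
gripper_force: 3.1
```

>>> drive_tool([
  [0.63,0.64,-0.56,0,0.01],
  [0.63,0.64,-0.56,0,0.01],
  [0.63,0.64,-0.55,0,0.01],
  [0.63,0.64,-0.55,0,0.01],
])

```text
clock: 7.88
position: [0.5708, -0.2347, 0.0628]
ee_rot: [-2.795, -1.429, 0.001]
force: [-3.7, 5.7, 1.8]
width: 0.37
gripper_force: 2.7
```

>>> drive_tool([
  [0.63,0.66,-0.53,0,0.01],
  [0.63,0.66,-0.53,0,0.01],
  [0.63,0.66,-0.52,0,0.01],
  [0.63,0.66,-0.52,0,0.01],
])

```text
clock: 8.22
position: [0.5736, -0.2369, 0.0628]
ee_rot: [-2.766, -1.485, 0.0]
force: [-4.2, 4.6, 2.6]
width: 0.37
gripper_force: 2.6
```

>>> drive_tool([
  [0.63,0.68,-0.5,0,0.01],
  [0.63,0.68,-0.5,0,0.01],
  [0.63,0.68,-0.49,0,0.01],
  [0.63,0.69,-0.49,0,0.01],
])

```text
clock: 8.55
position: [0.5771, -0.2404, 0.0631]
ee_rot: [2.738, 1.54, 0.0]
force: [-0.6, -0.0, 0.8]
width: 0.374
gripper_force: 0.3
```

>>> drive_tool([
  [0.63,0.7,-0.48,0,0.01],
  [0.63,0.7,-0.48,0,0.01],
])

```text
clock: 8.72
position: [0.5786, -0.2416, 0.0632]
ee_rot: [2.722, 1.567, 0.0]
force: [-0.1, 0.7, -0.4]
width: 0.367
gripper_force: 0.2
```

```bash
python3 - <<'E'
from h import *
o=observe(); print(o['clock'],o['position'],o['force'],o['ft_torque'],o['width'])
d=snap('scene','s4.png'); im=d['image'][180:275,270:410,::-1]; cv2.imwrite('pics/s4c.png',cv2.resize(im,None,fx=5,fy=5,interpolation=cv2.INTER_CUBIC))
E
```

```text
8.7167 [ 0.57855841 -0.24162072  0.06316901] [-0.1115787   0.71289537 -0.36554895] [0.0919502  0.18091004 0.03043856] 0.367227734503063
```

View pics/s4c.png

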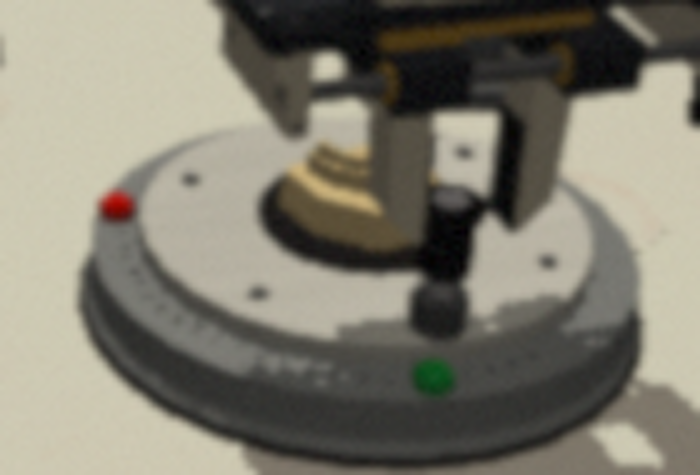

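The crop shows the knob now sitting almost on the bush at (440,280), with the rod no longer exposed. The plunger has dropped beside the bead at (434,377). I'll push gently once more to check it's locked.

>>> drive_tool([
  [0.63,0.7,-0.47,0,0.01],
  [0.63,0.7,-0.47,0,0.01],
  [0.63,0.7,-0.46,0,0.01],
  [0.63,0.7,-0.46,0,0.01],
])

```text
clock: 9.1
position: [0.5806, -0.2427, 0.063]
ee_rot: [-2.69, -1.621, 0.001]
force: [-4.0, 3.5, 3.4]
width: 0.371
gripper_force: 2.3
```

>>> drive_tool([
  [0.63,0.7,-0.45,0,0],
  [0.63,0.7,-0.45,0,0],
])

```text
clock: 9.27
position: [0.5811, -0.243, 0.0629]
ee_rot: [-2.689, -1.619, 0.002]
force: [-8.3, 5.2, 8.4]
width: 0.372
gripper_force: 4.6
```

The force climbs steeply and the tool stalls, so the head is locked. I'll back off, open and withdraw.

>>> drive_tool([
  [0.63,-1.8,1.3,0,0],
  [0.5,-1.8,1.3,0,0],
  [0.35,0,0,0,0],
  [0.35,0,0,0,0],
  [0.35,0,0,5,0],
  [0.35,0,0,10,0],
  [0.35,0,0,20,0],
  [0.35,0,0,25,0],
  [0.35,0,0,25,0],
  [0.35,0,0,25,0],
  [0.35,-20,0,20,0],
  [0.35,-30,0,0,0],
  [0.35,-30,0,0,0],
  [0.35,-30,0,0,0],
  [0.35,-30,0,0,0],
  [0.35,0,0,0,0],
])

```text
clock: 10.6
position: [0.4332, -0.2424, 0.1939]
ee_rot: [-2.694, -1.613, 0.001]
force: [0.3, 0.4, 0.1]
width: 0.651
gripper_force: 0.0
```

```bash
python3 - <<'E'
from h import *
o=observe(); print(o['clock'],o['position'],o['force'],o['width'])
a=snap('scene','s5.png')['image'][180:275,270:410,::-1]; b=snap('top','t5.png')['image'][95:230,225:370,::-1]
a=cv2.resize(a,(398,270),interpolation=cv2.INTER_CUBIC); b=cv2.resize(b,(398,370),interpolation=cv2.INTER_CUBIC)
c=np.zeros((370,796,3),np.uint8); c[:270,:398]=a; c[:,398:]=b; cv2.imwrite('pics/fin.png',c)
E
```

```text
10.6 [ 0.43318887 -0.24240236  0.19391537] [0.34201048 0.44652324 0.0737445 ] 0.6505844070786942
```

View pics/fin.png

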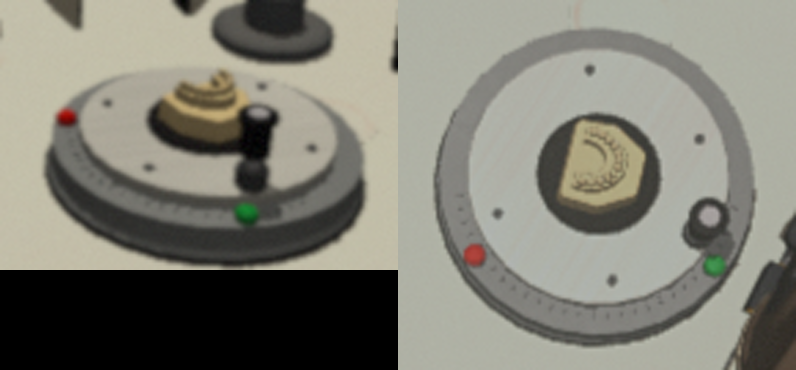

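```bash
python3 - <<'E'
from h import *
import pickle
D=pickle.load(open('d0.pkl','rb')); d=D['top']; s=D['scene']
A=np.array([.6215,-.1689])
u,v=225+(709-398)/2.745-.4,95+216/2.74-.4; G=ray(d,225+(714-398)/2.745-.4,95+266/2.74-.4,.036)[:2]
su,sv=270+261/2.843-.4,180+114/2.843-.4
for z in(.09,.095,.099,.104,.108,.112):
    K=ray(d,u,v,z)[:2]; w=K-A; a=np.arctan2(w[1],w[0]); P=A+.097*w/np.hypot(*w)
    print(z,K.round(4),np.hypot(*w).round(4),a.round(3),'ptr-bead',np.linalg.norm(P-G).round(4),'scene pred',proj(s,[*K,z]).round(1),'meas',round(su,1),round(sv,1))
E
```

```text
0.09 [ 0.5805 -0.2421] 0.0839 -2.081 ptr-bead 0.0186 scene pred [361.7 223.3] meas 361.4 219.7
0.095 [ 0.5793 -0.2413] 0.0838 -2.098 ptr-bead 0.0173 scene pred [361.3 221.1] meas 361.4 219.7
0.099 [ 0.5784 -0.2407] 0.0837 -2.111 ptr-bead 0.0162 scene pred [360.9 219.4] meas 361.4 219.7
0.104 [ 0.5772 -0.2399] 0.0837 -2.128 ptr-bead 0.0149 scene pred [360.5 217.1] meas 361.4 219.7
0.108 [ 0.5763 -0.2392] 0.0836 -2.142 ptr-bead 0.014 scene pred [360.1 215.3] meas 361.4 219.7
0.112 [ 0.5754 -0.2386] 0.0836 -2.156 ptr-bead 0.0131 scene pred [359.8 213.5] meas 361.4 219.7
```

The two views put the cap top at z = 0.099, so the plunger is home. The pointer is about 16 mm from the bead (limit 25 mm), and the cast is centred and upright. Handing in.

```bash
python3 -c "
from cell import arm; print(arm.sign_off())"
```

```text
the job is handed in; nothing more can be done
None
```

I handed the job in at about 10.7 s of the 38 s allowed: the plunger measures home and locked in the green-bead stop, the pointer is about 16 mm from the bead (limit 25 mm), the cast stands centred on its pad, the hand is clear and never went near the spare; the hand-in returned no verdict.

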